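Show the broad-toothed gel comb to the inspection camera

TASK

Lift the gel comb with the four broad teeth out of the draining rack and hold it up to the inspection camera so its teeth can be checked for chips: teeth downwards, the middle of the teeth at the camera's viewing point, and the flat face square to the tilted lens. Do not touch the camera or its stand, and leave the two fine-toothed combs in their slots. Finish while still holding the comb there, steady in the gripper and in the air; do not put it down.

Things in the scene. Friction and masses are not known exactly. Their poses are not given: they have to be found in the camera images.
- comb: The comb to show: rigid white plastic, some 80 g, teeth down in one of the rack's three slots. Spine 140 long x 10 thick x 18 high; below it four teeth 19 wide, 5 thick, 40 long, over 100 mm; on it, this comb alone, a grip tab 40 long x 16 thick x 29 high. Spine at z 40-58, tab 58-87. Origin: under its middle, level with the tooth tips. x: through the thickness, y: length, z: up. Both faces alike.
- comb_mid (a point): Middle of the toothed part of the comb: on its centre line, 30 mm above the tooth tips (42 mm below comb_grip). Axes as the comb. This is the point to bring to the viewing point.
- comb_grip (a point): Middle of the comb's grip tab, 72 mm above the tooth tips, on the centre line. Axes as the comb. The tab can be pinched here from above across its 16 mm thickness.
- fine_comb_a: A comb to leave alone: white, same spine and height of teeth, but nine narrow teeth and no raised tab (total height 58 mm). In another slot. Origin under its middle at the tooth tips, axes as the comb.
- fine_comb_b: A second one exactly like fine_comb_a, in the remaining slot.
- rack: Dark steel draining rack fixed to the bench, 210 (x) x 136 (y) x 66 mm high: two walls along x, 108 mm apart inside, with three pairs of open-topped slots (12.4 wide, 12 deep) at x = -70, 0, +70 mm that carry the combs' spines along y. A comb in its slot has its tooth tips 14 mm above the bench and comes out straight up. Origin: centre of the underside.
- stand: Camera stand fixed to the bench: white base plate 290 x 110 x 10 mm, steel post 22 mm thick, 315 mm high. Origin: bench level at the post. Its -x axis is the way the camera faces, seen from above. The plate reaches 45 mm behind the post and 245 mm in front; a black ring with a cross on it, 205 mm in front of the post, lies straight below the viewing point.
- camera: Camera head on the post, a grey box 60 x 58 x 52 mm with a black lens barrel 42 mm wide, tilted 25 degrees down. Origin: centre of the lens's front face, 272 mm above the bench and 60 mm in front of the post. Its -x axis is the line of sight (forward and 25 degrees below level), y is level, z is square to both.
- view_point (a point): Viewing point in the air: on the line of sight, 160 mm from the lens, 204 mm above the bench, over the cross. Axes as the camera. The comb is square to the lens when its x lies along this x and its length along this y, either way round; its tab end then leans 25 degrees away from the camera.
Mind the look-alikes: they are no part of the job. What is shaped like the comb but green, purple or red is not meant.

How it is judged:
By the outcome, as a careful person would: the job done as asked, in the order asked, and still so for the second after the job is handed in, while the arm keeps its last pose, push and grip.
It also fails if it takes over 35 s, if anything falls off the work surface, if the arm or the gripper's body presses on something with over 40 N, if the wrist force passes 120 N, or if a joint passes its speed limit or range.

ROBOT

A 7-joint arm with a two-finger parallel gripper is mounted at the origin on the work surface. World frame = base frame: x ahead of the robot, y to its left, z up, the work surface at z = 0. Lengths are in m, angles in degrees, forces in N, time in s.
With the tool pointing down it reaches from about 0.425 to 1.025 m from the base axis. Payload 9.4 kg.
Tool frame: the origin (TCP) lies midway between the tips of the shut fingers; the grasp point (between the pads) lies robot.pinch_z behind it (robot.pinch_z is the distance from the TCP to the grasp point, in m); z points along the fingers, y is the line along which they close (so a half turn about z gives the same grasp; the last joint's range is limited). The gripper opens to 85 mm and grips with 20 to 120 N. Pads are 22 mm wide; open, the fingers measure 114 mm over their backs; the gripper's body (76 mm by 85 mm) begins 54 mm behind the grasp point. The pads swing forward as they close: fully open they stand 13 mm farther back than shut.
Start: joints at [-69.998, 34.337, -0.143, 91.639, 0.103, 54.024, -4.572], TCP at [0.299, 0.66, 0.231] pointing down, gripper open.
Joint ranges: [-147.43, 147.43], [-19.82, 112.94], [-74.19, 73.91], [6.32, 146.72], [-59.91, 239.91], [6.04, 106.73], [-150.56, 150.56]. Speed limits (degrees/s): [127.2, 127.2, 172.46, 172.46, 180, 180, 180].

INTERFACE

Orientations are given as a 3x3 rotation matrix whose columns are the frame's x, y, z axes.
In Python, from station import status, cams, robot gives the robot as it stands. The module is installed in compiled form; this text tells all that it offers.
- The arm moves only by the tool arm_command, never from a script. Its arguments are lists of equal length, an entry for each row: "hand": the opening, from -1 (shut) to 1 (fully open); "linear": the shift along the tool's x, y, z in mm, a list of three; "yaw": the turn about the tool's z in units of 10 degrees (1.0 is 10 degrees). A call has 1 to 5 rows; each row is the pose to reach, as a shift and turn from the pose commanded when the call began, along the tool's axes at that moment; what a row does not reach only later rows make up. A row lasts 1/8 s, in which the tool goes at most 62.5 mm and 10.7 degrees, less where a joint would pass 70% of its speed; a pose out of reach is approached as far as the arm can. A call with a gripper value outside its range is refused whole. The fingers move at their own pace and stop on an object; the grip force is fixed at half the most. Time passes only in rows, so rows that repeat a pose let the fingers close. It gives the time, the measured TCP pose, the force, the opening and the grip force at its end, in the units of the state.
- status.observe(): the state, without advancing time (a new reading comes with each control period).
- cams.get_image(name): name is "scene" or "side" or "wrist"; returns (picture, depth): 400x640x3 uint8, blue, green, red; 400x640 float32, m along the optical axis (not along the pixel's ray), 0 where there is no reading.
- cams.camera_model(name): a dict with "fx", "fy", "cx", "cy" (pixels), "rvec" (rotation vector, rad) and "tvec" (3), from world to camera coordinates, as OpenCV has them; the wrist camera has in their place "tool_from_camera" (4x4, takes a point from camera to tool coordinates, whose origin is the TCP and whose axes are the flange's). Camera axes: x right, y down, z forward; pixel columns grow to the right and rows downward; lengths in m; the calibration is good to about 2 mm. A picture is of the moment at which its call begins: read the wrist's pose just before it. camera_model takes no time and is no camera call.
- robot.job_done(): hands the job in; it is judged then, once.
The state is a dict: "time_s": time; "joint_positions": joint angles; "qd": joint speeds; "joint_torque": joint torques, N m; "position": TCP position; "orientation": TCP orientation; "wrist_force": force on the tool from outside, world axes, zero at the start; "torque": the same for the moment, N m; "width": finger opening in m; "grasp_force": force on a finger pad.
Only numpy, scipy, OpenCV 4.12 (cv2) and the standard library are available. Lean on these libraries where they do the work, as an engineer would, in place of code of your own. Each camera call takes 0.05 s, during which the arm holds its last target. There are 200 camera calls.

## Working session

There is one attempt and no reset: what is moved stays moved. The work goes in short steps, Python scripts to look and compute and a tool call to move; the robot and the scene stay as the last step left them, time stands still between calls to the robot, and variables do not carry over. Pictures are saved under pics/ and viewed, at most 10 in all, crops included, and the job is handed in when it is done.

Besides the shell and the picture viewer there is one more tool, called after "Request:" as a command line: name --pt "numbers of a row" for each row, then --argument value for the rest. arm_command: Moves the arm, as the interface text tells. Its arguments: {"type":"object","properties":{"hand":{"type":"array"},"linear":{"type":"array"},"yaw":{"type":"array"}},"required":["hand","linear","yaw"]}

```bash
mkdir -p pics; cat > h.py <<'E'
import numpy as np, cv2
from station import status, cams, robot
def grab(n):
    s=status.observe(); im,d=cams.get_image(n); m=cams.camera_model(n)
    K=np.array([[m['fx'],0,m['cx']],[0,m['fy'],m['cy']],[0,0,1]])
    if n=='wrist':
        T=np.eye(4);T[:3,:3]=np.array(s['orientation']);T[:3,3]=s['position']
        W=T@np.array(m['tool_from_camera'])
    else:
        R=cv2.Rodrigues(np.array(m['rvec'],float))[0]; W=np.eye(4);W[:3,:3]=R.T;W[:3,3]=-R.T@np.array(m['tvec']).ravel()
    return im,d,K,W
def cloud(d,K,W):
    v,u=np.mgrid[:d.shape[0],:d.shape[1]]
    P=np.stack([(u-K[0,2])/K[0,0]*d,(v-K[1,2])/K[1,1]*d,d],-1)
    return P@W[:3,:3].T+W[:3,3]
def ray(u,v,K,W,z):
    r=W[:3,:3]@np.array([(u-K[0,2])/K[0,0],(v-K[1,2])/K[1,1],1]); c=W[:3,3]
    return c+r*(z-c[2])/r[2]
E
python3 - <<'E'
from h import *
s=status.observe(); print({k:np.round(v,3).tolist() for k,v in s.items()}, robot.pinch_z)
for n in['scene','side']:
    im,d,K,W=grab(n); cv2.imwrite(f'pics/{n}0.png',im); np.savez(n+'0.npz',im=im,d=d,K=K,W=W); print(n,W.round(3).tolist(),(d>0).mean())
E
```

```text
{'time_s': 0.0, 'joint_positions': [-69.998, 34.384, -0.147, 91.679, 0.104, 54.024, -4.573], 'qd': [0.028, -0.068, 0.014, 0.125, 0.04, -0.015, -0.011], 'joint_torque': [-0.0, -77.646, 1.565, -25.8, 0.012, 0.009, 0.0], 'position': [0.299, 0.66, 0.23], 'orientation': [[-0.911, 0.413, -0.001], [0.413, 0.911, -0.001], [-0.0, -0.002, -1.0]], 'wrist_force': [0.699, -0.808, -0.0], 'torque': [-0.011, 0.05, -0.051], 'grasp_force': 0.0, 'width': 0.085} 0.0187
scene [[-0.288, 0.696, -0.657, 1.536], [0.957, 0.217, -0.191, 0.269], [0.01, -0.684, -0.729, 1.144], [0.0, 0.0, 0.0, 1.0]] 0.99530859375
side [[0.897, -0.338, 0.285, 0.261], [-0.443, -0.676, 0.589, -0.799], [-0.006, -0.655, -0.756, 1.187], [0.0, 0.0, 0.0, 1.0]] 0.9960390625
```

View pics/scene0.png

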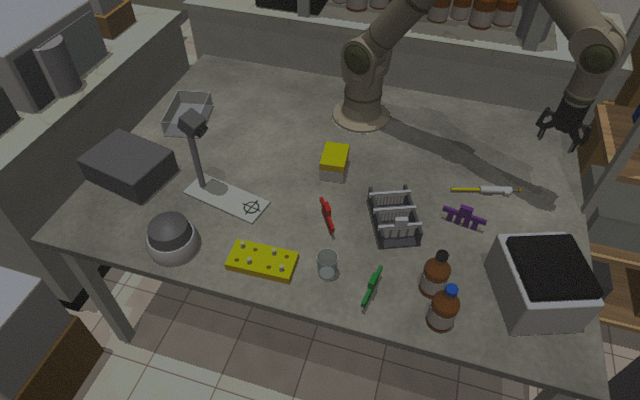

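View pics/side0.png

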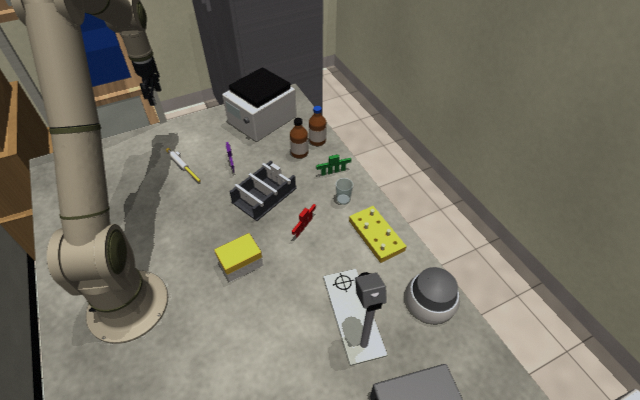

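The scene view shows the rack around (395,217), with the tabbed comb in its front slot at (402,222). The stand plate is at (227,198), its cross at (251,207) and the camera head at (194,124). In the side view the rack is at (263,190), the tab at (274,171), the cross at (343,282) and the head at (371,290).

```bash
python3 - <<'E'
from h import *
box={'scene':((360,430,180,255),(180,275,170,225),(175,212,105,140)),'side':((225,300,155,220),(320,390,262,365),(352,390,268,312))}
for n in box:
    f=np.load(n+'0.npz');im,d,K,W=[f[k] for k in('im','d','K','W')];P=cloud(d,K,W)
    hsv=cv2.cvtColor(im,cv2.COLOR_BGR2HSV)
    a=box[n][0]; sl=np.s_[a[2]:a[3],a[0]:a[1]]; Q=P[sl].reshape(-1,3); 
    def rect(q,t):
        r=cv2.minAreaRect((q[:,:2]*1000).astype(np.float32)); print(n,t,len(q),'z',np.percentile(q[:,2],[5,50,95]).round(4),'rect',np.round(r[0],1),np.round(r[1],1),round(r[2],1),'mean',q.mean(0).round(4))
    m=(Q[:,2]>.08)&(Q[:,2]<.13); rect(Q[m],'tab'); rect(Q[(Q[:,2]>.094)&(Q[:,2]<.13)],'tabtop')
    m=(Q[:,2]>.06)&(Q[:,2]<.078); rect(Q[m],'racktop')
    V=hsv[sl][...,2].reshape(-1); w=m&(V>130); rect(Q[w],'spines')
    a=box[n][1]; sl=np.s_[a[2]:a[3],a[0]:a[1]]; Q=P[sl].reshape(-1,3);h=hsv[sl].reshape(-1,3)
    m=(Q[:,2]<.02)&(Q[:,2]>.004)&(h[:,2]>140); rect(Q[m],'plate')
    a=box[n][2]; sl=np.s_[a[2]:a[3],a[0]:a[1]]; Q=P[sl].reshape(-1,3); rect(Q[(Q[:,2]>.2)],'head')
    # crop figure
c=[]
for n,(x,y,w,h) in {'scene':(350,175,90,80),'side':(220,150,90,80)}.items(): c.append(cv2.resize(cv2.imread(f'pics/{n}0.png')[y:y+h,x:x+w],None,fx=4,fy=4,interpolation=2))
r=[]
for n,(x,y,w,h) in {'scene':(178,108,100,120),'side':(315,262,75,105)}.items(): r.append(cv2.resize(cv2.imread(f'pics/{n}0.png')[y:y+h,x:x+w],(360,270),interpolation=2))
cv2.imwrite('pics/crop.png',np.vstack([np.hstack(c),np.hstack(r)])[:600])
E
```

```text
scene tab 103 z [0.0828 0.0969 0.1023] rect [606.5 258.4] [20.6 40.9] 26.2 mean [0.6097 0.2585 0.095 ]
scene tabtop 69 z [0.0948 0.099  0.1025] rect [606.3 257.8] [20.  39.8] 23.7 mean [0.6082 0.2582 0.099 ]
scene racktop 826 z [0.0611 0.0669 0.0733] rect [541.5 231. ] [218.2 141. ] 23.3 mean [0.546  0.232  0.0671]
scene spines 170 z [0.0667 0.0705 0.0738] rect [540.  232.1] [154.3 135.5] 22.4 mean [0.5346 0.2305 0.0704]
scene plate 45 z [0.0058 0.0092 0.0132] rect [ 595.9 -313. ] [252.7  95.2] 72.1 mean [ 0.6236 -0.2556  0.0093]
scene head 651 z [0.2621 0.3028 0.3235] rect [1037.3  -63.3] [1196.2   85.2] 37.8 mean [ 0.6095 -0.3943  0.3066]
side tab 70 z [0.0824 0.0964 0.1026] rect [606.1 147.4] [ 27.4 257.1] 0.2 mean [0.605  0.2452 0.0947]
side tabtop 42 z [0.0952 0.0994 0.104 ] rect [606.2 254.8] [16.4 39.4] 22.5 mean [0.6066 0.2538 0.0993]
side racktop 619 z [0.0607 0.0672 0.074 ] rect [540.2 228.3] [242.1 356. ] 48.4 mean [0.5391 0.2229 0.0672]
side spines 223 z [0.0666 0.071  0.0752] rect [520.  282.4] [152.2 260.1] 22.5 mean [0.5326 0.2245 0.071 ]
side plate 2240 z [0.0054 0.0096 0.0136] rect [ 619.2 -329.1] [328.3 217.8] 63.4 mean [ 0.5996 -0.3419  0.0096]
side head 968 z [0.271  0.3082 0.3248] rect [ 454.9 -598.3] [552.1  78.6] 54.1 mean [ 0.5808 -0.4246  0.3086]
```

View pics/crop.png

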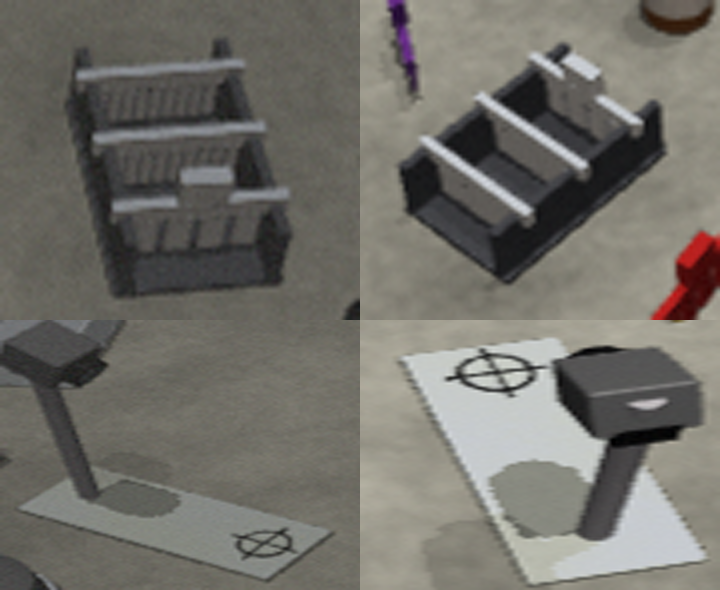

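The crops show the broad-toothed comb in the rack's end slot, farthest from the robot. Its tab is at about (0.606, 0.256) and its top at about 0.100, against 0.101 expected.

The commands can't tilt the tool. So I'll pinch the tab across its 40 mm length, along the comb's y. Then I can pivot the comb 25° in the grip by pushing the spine against the ends of the rack walls. Next I'll measure the stand and check clearances.

```bash
python3 - <<'E'
from h import *
seeds={'scene':[(180,275,165,225),(238,195)],'side':[(315,395,262,368),(355,300)]}
for n in seeds:
    f=np.load(n+'0.npz');im,d,K,W=[f[k] for k in('im','d','K','W')];P=cloud(d,K,W)
    (x0,x1,y0,y1)=seeds[n][0]
    m=np.zeros(d.shape,np.uint8); hsv=cv2.cvtColor(im,cv2.COLOR_BGR2HSV)
    z=P[...,2]; sub=np.s_[y0:y1,x0:x1]
    g=im.astype(int)
    print(n,'V plate/bench',hsv[seeds[n][1][1],seeds[n][1][0]],np.median(hsv[sub],axis=(0,1)))
    # plate: bright, unsaturated; cross: dark pixels at plate level
    thr=hsv[seeds[n][1][1],seeds[n][1][0],2]-30
    m[sub]=((hsv[sub][...,2]>thr)&(z[sub]<.03)).astype(np.uint8)
    m=cv2.morphologyEx(m,cv2.MORPH_CLOSE,np.ones((3,3)))
    c=max(cv2.findContours(m,0,2)[0],key=cv2.contourArea)
    q=np.array([ray(u,v,K,W,.010)[:2]*1000 for u,v in cv2.convexHull(c)[:,0]],np.float32)
    r=cv2.minAreaRect(q); print('plate',np.round(r[0],1),np.round(r[1],1),round(r[2],1))
    print(cv2.boxPoints(r).round(0).tolist())
    hull=np.zeros_like(m); cv2.fillConvexPoly(hull,cv2.convexHull(c),1)
    k=(hull>0)&(hsv[...,2]<90)&(z<.03)
    nn,l,st,ce=cv2.connectedComponentsWithStats(k.astype(np.uint8))
    for i in range(1,nn):
        if st[i,4]>15:
            v,u=np.where(l==i); p=np.array([ray(a,b,K,W,.010)[:2]*1000 for a,b in zip(u,v)],np.float32); print('dark',st[i],ce[i].round(1),'bboxcentre ray',ray(st[i,0]+(st[i,2]-1)/2,st[i,1]+(st[i,3]-1)/2,K,W,.01).round(4),'minrect',np.round(cv2.minEnclosingCircle(p)[0],1),p.mean(0).round(1))
    # obstacles near rack
    t=(z>.03)&(z<.4)&(np.abs(P[...,0]-.63)<.2)&(np.abs(P[...,1]-.27)<.2)
    e=np.deg2rad(23); X=(P[...,0]-.5415)*np.cos(e)+(P[...,1]-.230)*np.sin(e); Y=-(P[...,0]-.5415)*np.sin(e)+(P[...,1]-.23)*np.cos(e)
    t&=(X>.115)|(Y>.08); 
    if t.any(): print('obst X min',np.percentile(X[t],1),'pts',[(X[t&(np.abs(Y-y)<.02)].min().round(3),z[t&(np.abs(Y-y)<.02)].max().round(3)) if (t&(np.abs(Y-y)<.02)).any() else None for y in (-.12,-.08,-.04,0,.04,.08,.12)])
    # spines fit: line direction of bright pts z .066-.076
    print('head')
    hd=(z>.24)&(z<.36)&(P[...,1]<-.3)&(P[...,1]>-.52)&(np.abs(P[...,0]-.6)<.12)
    for lo,hi in((.24,.27),(.27,.3),(.3,.33)):
        w=hd&(z>lo)&(z<hi); 
        if w.sum()>3: print(lo,P[w].mean(0).round(3),P[w].min(0).round(3),P[w].max(0).round(3))
E
```

```text
scene V plate/bench [ 60   2 136] [ 27.  22. 110.]
plate [ 586.6 -330.7] [280.6 330.3] 17.4
[[403.0, -215.0], [502.0, -530.0], [770.0, -447.0], [671.0, -131.0]]
dark [200 182   9   7  28] [203.4 184.9] bboxcentre ray [ 0.5775 -0.4273  0.01  ] minrect [ 575.4 -425.8] [ 577.4 -429.6]
dark [191 196  32  16  46] [206.5 203.3] bboxcentre ray [ 0.6544 -0.3797  0.01  ] minrect [ 654.1 -380.6] [ 653.6 -380.1]
dark [243 201  17  13  66] [251.5 207.5] bboxcentre ray [ 0.6247 -0.2308  0.01  ] minrect [ 622.6 -231.8] [ 626.4 -228.2]
dark [250 202  21  23  40] [260.6 213.4] bboxcentre ray [ 0.6406 -0.1921  0.01  ] minrect [ 638.3 -189.5] [ 641.2 -189.6]
obst X min 0.004539494034863656 pts [(np.float64(0.22), np.float64(0.09)), (np.float64(0.199), np.float64(0.063)), None, None, (np.float64(0.231), np.float64(0.172)), (np.float64(0.245), np.float64(0.171)), None]
head
0.24 [ 0.605 -0.395  0.263] [ 0.572 -0.451  0.241] [ 0.621 -0.369  0.27 ]
0.27 [ 0.607 -0.396  0.286] [ 0.569 -0.449  0.27 ] [ 0.624 -0.363  0.3  ]
0.3 [ 0.594 -0.405  0.313] [ 0.557 -0.44   0.3  ] [ 0.625 -0.371  0.327]
side V plate/bench [ 53   5 201] [ 26.  23. 155.]
plate [ 602.3 -332.4] [293.9 115. ] 77.9
[[515.0, -464.0], [628.0, -488.0], [689.0, -201.0], [577.0, -177.0]]
dark [333 277  18  13  32] [340.2 285. ] bboxcentre ray [ 0.6213 -0.2331  0.01  ] minrect [ 620.5 -234.6] [ 614.1 -237.3]
obst X min 0.0007673870057064797 pts [(np.float64(0.216), np.float64(0.091)), (np.float64(0.2), np.float64(0.063)), None, (np.float64(0.239), np.float64(0.11)), (np.float64(0.219), np.float64(0.174)), (np.float64(0.223), np.float64(0.171)), None]
head
0.24 [ 0.576 -0.442  0.264] [ 0.56  -0.454  0.242] [ 0.596 -0.392  0.269]
0.27 [ 0.578 -0.431  0.288] [ 0.553 -0.455  0.27 ] [ 0.613 -0.364  0.3  ]
0.3 [ 0.585 -0.418  0.314] [ 0.555 -0.448  0.3  ] [ 0.622 -0.375  0.328]
```

Request:
arm_command --hand '[1,1,1,1,1]' --pt "-45 -24 0" --pt "-90 -48 0" --pt "-135 -72 0" --pt "-180 -96 0" --pt "-225 -120 0" --yaw '[0,0,0,0,0]'

```text
time_s: 0.72
position: [0.4555, 0.4565, 0.231]
orientation: [[-0.911, 0.413, -0.0], [0.413, 0.911, -0.0], [0.0, -0.001, -1.0]]
wrist_force: [1.2, -0.4, -0.3]
width: 0.0857
grasp_force: 0.0
```

Request:
arm_command --hand '[1,1,1,1,1]' --pt "-45 -24 0" --pt "-90 -48 0" --pt "-135 -72 0" --pt "-180 -96 0" --pt "-222 -120 0" --yaw '[-0.9,-1.9,-2.8,-3.8,-4.7]'

```text
time_s: 1.35
position: [0.6083, 0.2554, 0.231]
orientation: [[-0.921, -0.389, -0.0], [-0.389, 0.921, -0.0], [0.0, -0.0, -1.0]]
wrist_force: [0.6, 0.6, -0.3]
width: 0.0856
grasp_force: 0.0
```

Request:
arm_command --hand '[1,1]' --pt "0 0 0" --pt "0 0 0" --yaw '[0,0]'

```text
time_s: 1.6
position: [0.607, 0.2572, 0.2309]
orientation: [[-0.924, -0.383, -0.001], [-0.383, 0.924, 0.0], [0.001, 0.001, -1.0]]
wrist_force: [0.7, -0.7, -0.0]
width: 0.0853
grasp_force: 0.0
```

```bash
python3 - <<'E'
from h import *
s=status.observe();print(s['time_s'],s['position'],s['orientation'])
im,d,K,W=grab('wrist'); cv2.imwrite('pics/w1.png',im); np.savez('w1.npz',im=im,d=d,K=K,W=W); print(W.round(3).tolist())
E
```

```text
1.6 [0.60703386 0.25720009 0.2308926 ] [[-9.23737770e-01 -3.83024238e-01 -9.81943686e-04]
 [-3.83024660e-01  9.23738076e-01  2.76777968e-04]
 [ 8.01046101e-04  6.31778909e-04 -9.99999480e-01]]
[[-0.383, 0.885, 0.265, 0.539], [0.924, 0.366, 0.111, 0.228], [0.001, 0.287, -0.958, 0.374], [0.0, 0.0, 0.0, 1.0]]
```

View pics/w1.png

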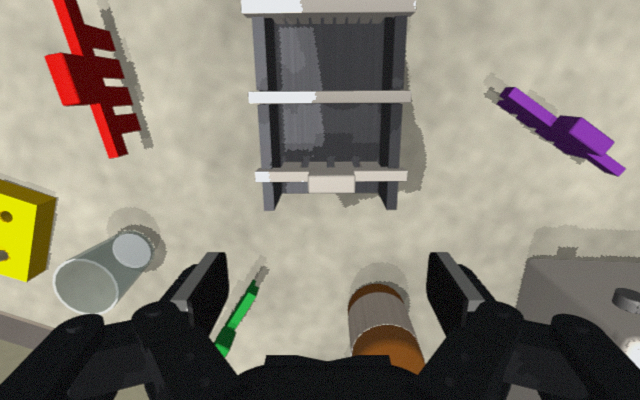

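The wrist view is well aligned. It shows the tab top at about (332,183), the target spine at about row 176, the wall ends at (270,208) and (391,208), and the fine-comb spines at rows 97 and 6. A bottle sits beyond at (382,315).

```bash
python3 - <<'E'
from h import *
f=np.load('w1.npz');im,d,K,W=[f[k] for k in('im','d','K','W')];P=cloud(d,K,W);z=P[...,2]
R=P[...,:2]*1000
def rect(m,t):
    q=R[m].astype(np.float32); r=cv2.minAreaRect(q); print(t,len(q),'z',np.percentile(z[m],[5,50,95]).round(4),np.round(r[0],1),np.round(r[1],1),round(r[2],2),'mean',q.mean(0).round(1))
roi=np.zeros(z.shape,bool);roi[165:215,245:415]=1
V=im.max(2)
rect(roi&(z>.094)&(z<.11),'tabtop')
sp=roi&(V>120)&(z>.066)&(z<.078); rect(sp,'spine')
q=R[sp].astype(np.float32); vx=cv2.fitLine(q,cv2.DIST_HUBER,0,.01,.01).ravel(); print('spine dir',np.degrees(np.arctan2(vx[1],vx[0])))
r2=np.zeros_like(roi); r2[85:110,240:420]=1; m2=r2&(V>120)&(z>.066)&(z<.078);rect(m2,'spine2')
vx=cv2.fitLine(R[m2].astype(np.float32),cv2.DIST_HUBER,0,.01,.01).ravel(); print('dir2',np.degrees(np.arctan2(vx[1],vx[0])))
for a,b in((255,285),(375,405)):
    r3=np.zeros_like(roi); r3[190:215,a:b]=1; m=r3&(z>.06)&(z<.072)&(V<110); rect(m,'wallend')
    c=np.array([.607,.2572]); e=np.array([-W[1,0]*0+.9237,.3830]); X=(P[...,:2]-c)@e
    print('wall end X from TCP',np.percentile(X[m],99).round(4))
# colour-ray cross check of tab top: scene view vs wrist
c=im[150:215,245:415]; w=(c.min(2)>110).astype(np.uint8); w[:, :62]=0; w[:,112:]=0
ys,xs=np.where(w>0); print('tab white px',xs.min()+245,xs.max()+245,ys.min()+150,ys.max()+150)
E
```

```text
tabtop 933 z [0.0977 0.1008 0.102 ] [605.3 259.9] [16.5 39.8] 23.23 mean [604.5 259.4]
spine 1208 z [0.0688 0.0719 0.0732] [616.7 264.6] [ 44.1 140. ] 22.91 mean [605.7 258.9]
spine dir -66.87638
spine2 1957 z [0.0707 0.072  0.0732] [539.1 231.2] [ 14.9 139.7] 22.42 mean [541.2 231.9]
dir2 -66.99746
wallend 45 z [0.0612 0.0653 0.0667] [649.  218.3] [19.5  1.4] 22.85 mean [648.9 218.5]
wall end X from TCP 0.0335
wallend 213 z [0.0633 0.0661 0.0673] [605.7 322.8] [19.4  9.6] 21.9 mean [605.7 322.3]
wall end X from TCP 0.0333
tab white px 307 356 170 214
```

Request:
arm_command --hand '[1,1,1,1,1]' --pt "0.8 2.5 30" --pt "0.8 2.5 70" --pt "0.8 2.5 115" --pt "0.8 2.5 145" --pt "0.8 2.5 158" --yaw '[-0.05,-0.05,-0.05,-0.05,-0.05]'

```text
time_s: 2.28
position: [0.604, 0.2606, 0.0716]
orientation: [[-0.919, -0.394, -0.002], [-0.394, 0.919, -0.001], [0.002, 0.0, -1.0]]
wrist_force: [0.7, -0.6, 0.7]
width: 0.0852
grasp_force: 0.0
```

Request:
arm_command --hand '[0,-0.3,-1,-1,-1]' --pt "0 0 0" --pt "0 0 0" --pt "0 0 0" --pt "0 0 0" --pt "0 0 0" --yaw '[0,0,0,0,0]'

```text
time_s: 2.9
position: [0.6066, 0.2597, 0.075]
orientation: [[-0.92, -0.392, 0.002], [-0.392, 0.92, 0.001], [-0.003, 0.0, -1.0]]
wrist_force: [-0.9, 0.2, 7.4]
width: 0.0388
grasp_force: 60.8
```

Request:
arm_command --hand '[-1,-1,-1,-1]' --pt "0 0 0" --pt "0 0 0" --pt "0 0 0" --pt "0 0 0" --yaw '[0,0,0,0]'

```text
time_s: 3.4
position: [0.6066, 0.2596, 0.075]
orientation: [[-0.92, -0.392, 0.002], [-0.392, 0.92, 0.001], [-0.003, 0.0, -1.0]]
wrist_force: [-0.5, -0.6, 6.8]
width: 0.0389
grasp_force: 60.8
```

The pinch holds at 38.9 mm, the tab length. But the fingertips press on the spine with about 7 N, which would hinder pivoting. I'll regrip about 4 mm higher.

Request:
arm_command --hand '[0.2,0.2,0.2,-1,-1]' --pt "0 0 0" --pt "0 0 -2" --pt "0 0 -4.5" --pt "0 0 -4.5" --pt "0 0 -4.5" --yaw '[0,0,0,0,0]'

```text
time_s: 4.03
position: [0.6061, 0.2591, 0.0785]
orientation: [[-0.92, -0.392, 0.001], [-0.392, 0.92, 0.0], [-0.001, -0.0, -1.0]]
wrist_force: [-1.6, -0.8, 5.8]
width: 0.0388
grasp_force: 60.1
```

Request:
arm_command --hand '[-1,-1,-1]' --pt "0 0 0" --pt "0 0 0" --pt "0 0 0" --yaw '[0,0,0]'

```text
time_s: 4.4
position: [0.6061, 0.2591, 0.0784]
orientation: [[-0.92, -0.392, 0.001], [-0.392, 0.92, 0.0], [-0.001, -0.0, -1.0]]
wrist_force: [-0.5, -0.5, 5.6]
width: 0.0388
grasp_force: 60.1
```

Request:
arm_command --hand '[-1,-1,-1,-1,-1]' --pt "0 0 -8" --pt "0 0 -18" --pt "0 0 -26" --pt "-15 0 -27" --pt "-35 0 -27" --yaw '[0,0,0,0,0]'

```text
time_s: 5.03
position: [0.6391, 0.2732, 0.1052]
orientation: [[-0.92, -0.392, 0.001], [-0.392, 0.92, 0.0], [-0.001, -0.0, -1.0]]
wrist_force: [-0.0, -0.2, -0.8]
width: 0.0387
grasp_force: 60.4
```

Request:
arm_command --hand '[-1,-1,-1,-1,-1]' --pt "-14 0 0" --pt "-18 0 0" --pt "-18 0 8" --pt "-18 0 16" --pt "-18 0 21" --yaw '[0,0,0,0,0]'

```text
time_s: 5.65
position: [0.6538, 0.2796, 0.0829]
orientation: [[-0.92, -0.393, -0.001], [-0.393, 0.92, -0.001], [0.001, -0.0, -1.0]]
wrist_force: [0.7, 0.2, -0.0]
width: 0.0387
grasp_force: 60.4
```

```bash
python3 - <<'E'
from h import *
s=status.observe();print(s['time_s'],s['position'],s['wrist_force'],s['width'])
im,d,K,W=grab('wrist'); cv2.imwrite('pics/w2.png',im); np.savez('w2.npz',im=im,d=d,K=K,W=W)
for n in('scene','side'):
    im,d,K,W=grab(n); np.savez(n+'2.npz',im=im,d=d,K=K,W=W); cv2.imwrite(f'pics/{n}2.png',im)
a=cv2.imread('pics/scene2.png')[130:260,330:470];b=cv2.imread('pics/side2.png')[100:230,205:345]
t=np.hstack([cv2.resize(a,(400,371)),cv2.resize(b,(400,371))]);
cv2.imwrite('pics/c2.png',np.vstack([t,np.hstack([cv2.resize(cv2.imread('pics/w2.png'),(366,229)),np.zeros((229,434,3),np.uint8)])]))
E
```

```text
5.65 [0.65375214 0.27956031 0.08285115] [ 0.71567258  0.22994099 -0.00736765] 0.03867853923512889
```

View pics/c2.png

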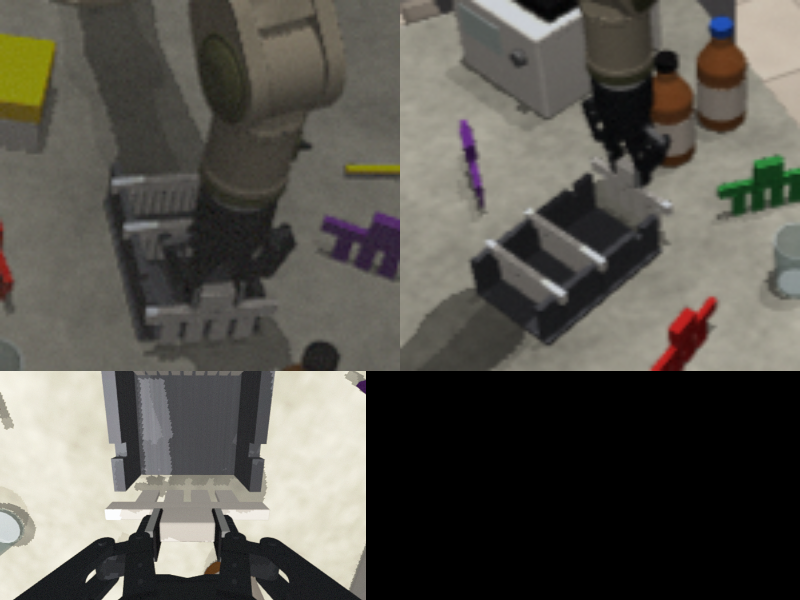

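The comb is held in the air just beyond the wall ends, and the fine combs are undisturbed. Now I'll push the spine against the wall ends.

Request:
arm_command --hand '[-1,-1,-1,-1,-1]' --pt "9 0 0" --pt "13 0 0" --pt "16 0 0" --pt "19 0 0" --pt "21 0 0" --yaw '[0,0,0,0,0]'

```text
time_s: 6.42
position: [0.6397, 0.2736, 0.085]
orientation: [[-0.92, -0.392, 0.009], [-0.392, 0.92, 0.005], [-0.01, 0.001, -1.0]]
wrist_force: [13.4, 6.0, -7.3]
width: 0.0387
grasp_force: 62.3
```

Request:
arm_command --hand '[-1,-1,-1]' --pt "3 0 0" --pt "6 0 0" --pt "8 0 0" --yaw '[0,0,0]'

```text
time_s: 6.8
position: [0.6331, 0.2709, 0.0859]
orientation: [[-0.92, -0.392, 0.011], [-0.392, 0.92, 0.006], [-0.012, 0.001, -1.0]]
wrist_force: [13.2, 5.6, -3.4]
width: 0.0383
grasp_force: 61.7
```

```bash
cat > tilt.py <<'E'
from h import *
import sys
# comb tilt in tool frame, from wrist depth: white points of the comb, seen on its camera-side face
def tilt(tag):
    s=status.observe(); R=np.array(s['orientation']);p=np.array(s['position'])
    im,d,K,W=grab('wrist'); cv2.imwrite(f'pics/w{tag}.png',im); np.savez(f'w{tag}.npz',im=im,d=d,K=K,W=W)
    T=(cloud(d,K,W)-p)@R   # tool frame
    V=im.min(2); m=(V>90)&(d>0)&(abs(T[...,0])<.09)&(T[...,2]<.06)&(T[...,2]>-.035)&(abs(T[...,1])<.075)
    print('t',s['time_s'],'pos',p.round(4),'F',np.round(s['wrist_force'],1),'n',m.sum())
    q=T[m]*1000
    for lo in range(-36,60,6):
        w=(q[:,2]>lo)&(q[:,2]<=lo+6)
        if w.sum()>10:
            for a,b,n in((-75,-52,'L'),(-20,20,'C'),(52,75,'R'),(-52,52,'M')):
                k=w&(q[:,1]>a)&(q[:,1]<b)
                if k.sum()>8: print(lo+3,n,k.sum(),'x p5/50/95',np.percentile(q[k,0],[5,50,95]).round(1),'z',np.median(q[k,2]).round(1))
tilt(sys.argv[1])
E
python3 tilt.py 3
```

```text
t 6.8 pos [0.6331 0.2709 0.0859] F [13.2  5.6 -3.4] n 15747
-33 C 10 x p5/50/95 [-10.7  -9.6  -8.8] z -32.5
-33 M 188 x p5/50/95 [-8.9 11.6 12. ] z -32.5
-27 C 84 x p5/50/95 [-10.1  -7.   -3.3] z -24.2
-27 M 278 x p5/50/95 [-8.5 11.3 11.9] z -25.9
-21 C 3593 x p5/50/95 [-8.6 -1.   5.3] z -22.1
-21 M 3762 x p5/50/95 [-8.5 -0.6  5.9] z -22.1
-15 C 428 x p5/50/95 [4.  4.7 5.3] z -15.1
-15 M 583 x p5/50/95 [ 4.1  4.9 11.7] z -15.1
-9 C 377 x p5/50/95 [3.  3.6 4.2] z -9.0
-9 M 507 x p5/50/95 [ 3.1  3.8 11.7] z -9.0
-3 C 334 x p5/50/95 [2.  2.6 3.2] z -3.1
-3 M 357 x p5/50/95 [ 2.   2.6 11.1] z -3.2
3 L 307 x p5/50/95 [-11.1  -8.5  -3.7] z 5.6
3 C 253 x p5/50/95 [1.1 1.6 2.2] z 2.5
3 R 247 x p5/50/95 [-11.7  -9.1  -3.9] z 5.6
3 M 586 x p5/50/95 [-11.2  -5.3   2. ] z 5.0
9 L 487 x p5/50/95 [-10.1  -4.   -2.1] z 6.8
9 R 518 x p5/50/95 [-11.1  -5.   -2.6] z 6.9
9 M 777 x p5/50/95 [-10.2  -4.1  -2.3] z 6.9
15 L 301 x p5/50/95 [-3.8 61.2 88.1] z 17.5
15 C 152 x p5/50/95 [-4.2 -3.7 -3.3] z 16.3
15 R 137 x p5/50/95 [-4.3 -3.6 52.8] z 15.5
15 M 410 x p5/50/95 [-4.2 -3.7 -3.1] z 15.7
21 L 3228 x p5/50/95 [ 1.7 53.6 86.5] z 19.2
21 C 223 x p5/50/95 [-5.2 -4.5 -4. ] z 20.7
21 R 786 x p5/50/95 [-4.4 44.3 77. ] z 19.5
21 M 465 x p5/50/95 [-5.2 -4.6 -3.9] z 20.9
27 L 14 x p5/50/95 [-4.4 24.3 34.4] z 29.0
33 L 335 x p5/50/95 [25.  29.4 33.9] z 31.5
33 C 107 x p5/50/95 [-9.8 -9.4 -8.9] z 34.2
33 R 23 x p5/50/95 [-1.5 28.6 33.2] z 31.4
33 M 223 x p5/50/95 [-9.8 -9.4 -8.8] z 34.2
39 C 136 x p5/50/95 [-10.7 -10.3  -9.6] z 38.9
39 M 302 x p5/50/95 [-10.8 -10.3  -9.6] z 39.2
45 C 135 x p5/50/95 [-11.8 -11.2 -10.7] z 44.6
45 M 294 x p5/50/95 [-11.9 -11.3 -10.8] z 44.9
51 C 128 x p5/50/95 [-13.  -12.3 -11.8] z 51.1
51 M 309 x p5/50/95 [-12.9 -12.3 -11.7] z 51.0
57 C 127 x p5/50/95 [-14.  -13.4 -12.9] z 56.8
57 M 293 x p5/50/95 [-14.  -13.4 -12.9] z 56.9
```

View pics/w3.png

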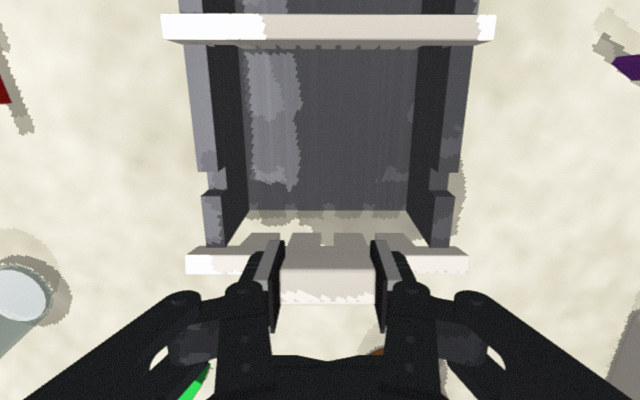

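The comb pivots cleanly at about 14 N, and the tilt is now 10°. The view shows the spine at row 260 square to the wall ends at row 247. I'll push further.

Request:
arm_command --hand '[-1,-1,-1,-1]' --pt "3 0 0" --pt "6 0 0" --pt "8 0 0" --pt "8 0 0" --yaw '[0,0,0,0]'

```text
time_s: 7.35
position: [0.6256, 0.2677, 0.086]
orientation: [[-0.92, -0.392, 0.011], [-0.392, 0.92, 0.006], [-0.012, 0.001, -1.0]]
wrist_force: [11.9, 5.2, -1.2]
width: 0.0388
grasp_force: 60.4
```

```bash
cat > tilt.py <<'E'
from h import *
import sys
def tilt(tag):
    s=status.observe(); R=np.array(s['orientation']);p=np.array(s['position'])
    im,d,K,W=grab('wrist'); cv2.imwrite(f'pics/w{tag}.png',im); np.savez(f'w{tag}.npz',im=im,d=d,K=K,W=W)
    T=(cloud(d,K,W)-p)@R*1000; q=T[(im.min(2)>80)&(d>0)]
    q=q[(abs(q[:,1])<17)&(abs(q[:,0])<60)]
    t=q[(q[:,2]>-14)&(q[:,2]<3)&(q[:,0]>-3)&(q[:,0]<12)]
    # tab face seed then grow to teeth (teeth face 5.5 mm behind the tab face)
    def fit(a):
        for _ in range(5):
            c=np.polyfit(a[:,2],a[:,0],1); r=a[:,0]-np.polyval(c,a[:,2]); a=a[abs(r)<max(1.,2*r.std())]
        return c,a
    c,a=fit(t); print('t',s['time_s'],'pos',p.round(4),'toolz',R[:,2].round(4),'F',np.round(s['wrist_force'],1)); print('tab n',len(a),'deg',np.degrees(np.arctan(-c[0])).round(2))
    off=5.5/np.cos(np.arctan(c[0])); r=q[:,0]-np.polyval(c,q[:,2])+off; b=q[(abs(r)<4)&(q[:,2]>24)]
    c2,b=fit(b); th=np.arctan(-c2[0]); print('teeth n',len(b),'deg',np.degrees(th).round(2),'zrange',b[:,2].min().round(1),b[:,2].max().round(1))
    # tab top: points near the top plane
    n=np.array([np.cos(th),np.sin(th)]); u=np.array([np.sin(th),-np.cos(th)]) # comb thickness / up axes in tool (x,z)
    qq=q[:,[0,2]]; face=np.array([np.polyval(c,0),0])@n; teeth=np.array([np.polyval(c2,0),0])@n
    h=qq@u; k=(qq@n<face-2)&(qq@n>face-14)&(h>5)&(h<40); hist=np.histogram(h[k],np.arange(5,40,1)); top=np.median(h[k][abs(h[k]-hist[1][hist[0].argmax()]-.5)<1.5])
    print('face n',face.round(2),'teeth n',teeth.round(2),'top h',top.round(2))
    cl=np.mean([face-8,teeth-2.5]); mid=n*cl+u*(top-57); print('comb_mid in tool x,z mm',mid.round(2),'cl from tab/teeth',face-8,teeth-2.5)
    return th,mid
if __name__=='__main__': tilt(sys.argv[1])
E
python3 tilt.py 4
```

```text
t 7.35 pos [0.6256 0.2677 0.086 ] toolz [ 0.0106  0.0058 -0.9999] F [11.9  5.2 -1.2]
tab n 486 deg 17.48
teeth n 466 deg 17.39 zrange 34.5 88.2
face n -2.85 teeth n -8.49 top h 20.41
comb_mid in tool x,z mm [-21.35  31.65] cl from tab/teeth -10.845175956939787 -10.98818385091337
```

Request:
arm_command --hand '[-1,-1,-1,-1]' --pt "3 0 0" --pt "6 0 0" --pt "8 0 0" --pt "8 0 0" --yaw '[0,0,0,0]'

```text
time_s: 7.9
position: [0.6178, 0.2644, 0.086]
orientation: [[-0.92, -0.393, 0.01], [-0.393, 0.92, 0.005], [-0.011, 0.001, -1.0]]
wrist_force: [10.9, 4.1, 0.6]
width: 0.0384
grasp_force: 60.0
```

```bash
python3 tilt.py 5
```

```text
t 7.9 pos [0.6178 0.2644 0.086 ] toolz [ 0.0098  0.0052 -0.9999] F [10.9  4.1  0.6]
tab n 41 deg 23.03
teeth n 415 deg 33.23 zrange 84.7 88.6
face n -6.27 teeth n 5.41 top h 16.35
comb_mid in tool x,z mm [-27.03  30.89] cl from tab/teeth -14.270143541942465 2.9082628692649353
```

```bash
sed -i "s/t=q\[.*/t=q[(q[:,2]>-13)\&(q[:,2]<2)\&(abs(q[:,0]-G(q[:,2]))<4)]/; s/^def tilt(tag):/g=np.radians(float(sys.argv[2]))\ndef G(z): return 2-(z+10)*np.tan(g)+float(sys.argv[3])\ndef tilt(tag):/; s/(q\[:,2\]>24)\]/(q[:,2]>22)\&(q[:,2]<62)]/" tilt.py
python3 - <<'E'
from h import *
f=np.load('w5.npz');im,d,K,W=[f[k] for k in('im','d','K','W')]
m=cams.camera_model('wrist'); M=np.linalg.inv(np.array(m['tool_from_camera'])); T=cloud(d,K,np.array(m['tool_from_camera']))*1000
q=T[(im.min(2)>80)&(d>0)];q=q[(abs(q[:,1])<17)&(abs(q[:,0])<40)]
for lo in range(-40,64,4):
    w=(q[:,2]>lo)&(q[:,2]<=lo+4)
    if w.sum()>8: print(lo+2,w.sum(),np.percentile(q[w,0],[5,50,95]).round(1))
E
python3 tilt.py 6 24 0
```

```text
-26 1205 [-13.2 -10.3  -6.9]
-22 1813 [-8.3 -3.9 -0.1]
-18 361 [-1.4  0.1  0.8]
-14 79 [-2.1 -1.4 -0.6]
-10 75 [-4.1 -3.6 -3. ]
-6 68 [-6.1 -5.6 -4.8]
-2 36 [-8.  -7.7 -6.4]
2 41 [-8.8 -8.4 -8.1]Traceback (most recent call last):
  File "tilt.py", line 26, in <module>
    if __name__=='__main__': tilt(sys.argv[1])
                             ~~~~^^^^^^^^^^^^^
  File "tilt.py", line 16, in tilt
    c,a=fit(t); print('t',s['time_s'],'pos',p.round(4),'toolz',R[:,2].round(4),'F',np.round(s['wrist_force'],1)); print('tab n',len(a),'deg',np.degrees(np.arctan(-c[0])).round(2))
        ~~~^^^
  File "tilt.py", line 14, in fit
    c=np.polyfit(a[:,2],a[:,0],1); r=a[:,0]-np.polyval(c,a[:,2]); a=a[abs(r)<max(1.,2*r.std())]
    raise TypeError("expected non-empty vector for x")
TypeError: expected non-empty vector for x
```

```bash
cat > tilt.py <<'E'
from h import *
import sys
def tilt(tag,new=True):
    if new:
        s=status.observe(); im,d,K,W=grab('wrist'); cv2.imwrite(f'pics/w{tag}.png',im); np.savez(f'w{tag}.npz',im=im,d=d,K=K,W=W)
        print('t',s['time_s'],'pos',np.round(s['position'],4),'R',np.round(s['orientation'],4).tolist(),'F',np.round(s['wrist_force'],1))
    f=np.load(f'w{tag}.npz');im,d,K=[f[k] for k in('im','d','K')]
    T=cloud(d,K,np.array(cams.camera_model('wrist')['tool_from_camera']))*1000
    q=T[(im.min(2)>80)&(d>0)]; q=q[(abs(q[:,1])<17)&(abs(q[:,0])<40)&(q[:,2]>-40)&(q[:,2]<-15)]
    k=np.ones(len(q),bool)
    for _ in range(15):   # z = a x + b y + c on tab top
        A=np.c_[q[:,:2],np.ones(len(q))]; c=np.linalg.lstsq(A[k],q[k,2],rcond=None)[0]; r=q[:,2]-A@c; k=abs(r)<max(.8,2*np.std(r[k])*.8)
    th=np.arctan(c[0]); t=q[k]; xs=np.percentile(t[:,0],[1,99]); n=np.array([np.cos(th),np.sin(th)])
    a=t[:,[0,2]]@n; e=np.percentile(a,[.5,99.5])
    print('top n',k.sum(),'deg',np.degrees(th).round(2),'y-slope deg',np.degrees(np.arctan(c[1])).round(2),'width',(e[1]-e[0]).round(2),'y range',np.percentile(t[:,1],[.5,99.5]).round(1))
    u=np.array([np.sin(th),-np.cos(th)]); h=np.median(t[:,[0,2]]@u); ctr=e.mean(); mid=n*ctr+u*(h-57); print('tab top centre',(n*ctr+u*h).round(1),'mid x,z in tool',mid.round(2))
    return th,mid
if __name__=='__main__':
    for a in sys.argv[1:]: tilt(a.strip('+'),a.startswith('+'))
E
python3 tilt.py 3 4 5
```

```text
top n 2410 deg 9.81 y-slope deg 0.1 width 15.54 y range [-16.9  16.8]
tab top centre [ -1.8 -22.3] mid x,z in tool [-11.49  33.91]
top n 2387 deg 17.38 y-slope deg 0.06 width 15.11 y range [-16.9  16.9]
tab top centre [ -4.1 -22.6] mid x,z in tool [-21.11  31.8 ]
top n 2317 deg 24.58 y-slope deg 0.09 width 15.06 y range [-16.9  16.9]
tab top centre [ -5.9 -23. ] mid x,z in tool [-29.57  28.83]
```

Request:
arm_command --hand '[-1,-1,-1]' --pt "1 0 0" --pt "1 0 0" --pt "1 0 0" --yaw '[0,0,0]'

```text
time_s: 8.38
position: [0.6175, 0.2644, 0.086]
orientation: [[-0.92, -0.393, 0.011], [-0.393, 0.92, 0.006], [-0.012, 0.001, -1.0]]
wrist_force: [13.2, 4.1, -1.1]
width: 0.0385
grasp_force: 60.4
```

Request:
arm_command --hand '[-1,-1,-1,-1]' --pt "-5 0 0" --pt "-13 0 0" --pt "-17 0 0" --pt "-17 0 0" --yaw '[0,0,0,0]'

```text
time_s: 8.88
position: [0.6275, 0.2682, 0.0833]
orientation: [[-0.92, -0.392, -0.001], [-0.392, 0.92, -0.001], [0.001, -0.0, -1.0]]
wrist_force: [0.1, -0.4, -0.8]
width: 0.0385
grasp_force: 60.5
```

```bash
python3 tilt.py +7
```

```text
t 8.875 pos [0.6275 0.2682 0.0833] R [[-0.9198, -0.3923, -0.0011], [-0.3923, 0.9198, -0.0006], [0.0012, -0.0001, -1.0]] F [ 0.1 -0.4 -0.8]
top n 2317 deg 22.42 y-slope deg 0.1 width 14.88 y range [-16.9  16.9]
tab top centre [ -6.1 -22.9] mid x,z in tool [-27.86  29.77]
```

Request:
arm_command --hand '[-1,-1,-1,-1,-1]' --pt "9 0 0" --pt "15 0 0" --pt "18 0 0" --pt "20 0 0" --pt "20 0 0" --yaw '[0,0,0,0,0]'

```text
time_s: 9.55
position: [0.6118, 0.2619, 0.0859]
orientation: [[-0.92, -0.392, 0.006], [-0.392, 0.92, 0.003], [-0.007, 0.001, -1.0]]
wrist_force: [4.0, 1.7, 8.0]
width: 0.038
grasp_force: 61.2
```

Request:
arm_command --hand '[-1,-1,-1,-1,-1]' --pt "0 0 0" --pt "-5 0 0" --pt "-13 0 0" --pt "-20 0 0" --pt "-20 0 0" --yaw '[0,0,0,0,0]'

```text
time_s: 10.18
position: [0.6277, 0.2684, 0.0839]
orientation: [[-0.92, -0.392, 0.0], [-0.392, 0.92, 0.0], [-0.0, -0.0, -1.0]]
wrist_force: [-0.3, 0.2, -1.3]
width: 0.0383
grasp_force: 63.8
```

```bash
python3 tilt.py +8
```

```text
t 10.175 pos [0.6277 0.2684 0.0839] R [[-0.9198, -0.3924, 0.0004], [-0.3924, 0.9198, 0.0001], [-0.0004, -0.0, -1.0]] F [-0.3  0.2 -1.3]
top n 2366 deg 24.29 y-slope deg 0.21 width 15.05 y range [-16.9  16.8]
tab top centre [ -6.5 -23.5] mid x,z in tool [-29.9   28.49]
```

Request:
arm_command --hand '[-1,-1,-1,-1,-1]' --pt "9 0 0" --pt "15 0 0" --pt "18 0 0" --pt "21 0 0" --pt "21 0 0" --yaw '[0,0,0,0,0]'

```text
time_s: 10.85
position: [0.6107, 0.2613, 0.0855]
orientation: [[-0.92, -0.392, 0.006], [-0.392, 0.92, 0.003], [-0.006, 0.0, -1.0]]
wrist_force: [5.1, 2.4, 9.0]
width: 0.0384
grasp_force: 62.4
```

Request:
arm_command --hand '[-1,-1,-1,-1,-1]' --pt "0 0 0" --pt "-5 0 0" --pt "-13 0 0" --pt "-20 0 0" --pt "-20 0 0" --yaw '[0,0,0,0,0]'

```text
time_s: 11.48
position: [0.6267, 0.268, 0.0837]
orientation: [[-0.92, -0.392, 0.0], [-0.392, 0.92, 0.0], [-0.0, -0.0, -1.0]]
wrist_force: [0.5, -0.2, -0.9]
width: 0.0382
grasp_force: 64.4
```

```bash
python3 tilt.py +9
```

```text
t 11.475 pos [0.6267 0.268  0.0837] R [[-0.9198, -0.3924, 0.0001], [-0.3924, 0.9198, 0.0001], [-0.0001, -0.0, -1.0]] F [ 0.5 -0.2 -0.9]
top n 2372 deg 24.47 y-slope deg 0.09 width 15.28 y range [-16.8  16.8]
tab top centre [ -6.4 -23.9] mid x,z in tool [-30.01  28.01]
```

The comb rests at about 24.5° in the grip. Next I'll lift away and carry it to a standby point in front of the viewing point.

Request:
arm_command --hand '[-1,-1,-1,-1,-1]' --pt "-8 0 -15" --pt "-15 0 -50" --pt "-15 0 -95" --pt "-15 0 -135" --pt "-15 0 -161" --yaw '[0,0,0,0,0]'

```text
time_s: 12.15
position: [0.6406, 0.2739, 0.2462]
orientation: [[-0.92, -0.392, 0.001], [-0.392, 0.92, 0.0], [-0.001, -0.0, -1.0]]
wrist_force: [0.5, 0.5, -1.5]
width: 0.0383
grasp_force: 64.4
```

Request:
arm_command --hand '[-1,-1,-1,-1,-1]' --pt "10 -25 0" --pt "28 -70 0" --pt "46 -116 0" --pt "65 -164 0" --pt "84 -212 0" --yaw '[0,0,0,0,0]'

```text
time_s: 12.78
position: [0.6459, 0.0442, 0.2441]
orientation: [[-0.92, -0.392, -0.001], [-0.392, 0.92, -0.0], [0.001, 0.0, -1.0]]
wrist_force: [1.1, 0.2, -0.4]
width: 0.0381
grasp_force: 64.4
```

Request:
arm_command --hand '[-1,-1,-1,-1,-1]' --pt "18 -45 0" --pt "35 -87 0" --pt "48 -120 0" --pt "54 -136 0" --pt "54 -136 0" --yaw '[0,0,0.3,1,1.8]'

```text
time_s: 13.4
position: [0.6495, -0.1029, 0.2439]
orientation: [[-0.997, -0.081, -0.001], [-0.081, 0.997, -0.001], [0.001, -0.001, -1.0]]
wrist_force: [0.4, 0.5, -0.3]
width: 0.0385
grasp_force: 64.4
```

Request:
arm_command --hand '[-1,-1,-1,-1,-1]' --pt "0 0 0" --pt "0 0 0" --pt "0 0 0" --pt "0 0 0" --pt "0 0 0" --yaw '[0.9,1.8,2.7,3.6,4.5]'

```text
time_s: 14.02
position: [0.6497, -0.1002, 0.244]
orientation: [[-0.764, 0.645, -0.001], [0.645, 0.764, 0.0], [0.001, -0.001, -1.0]]
wrist_force: [-0.4, -0.1, -0.9]
width: 0.0382
grasp_force: 64.4
```

Request:
arm_command --hand '[-1,-1,-1,-1,-1]' --pt "0 0 0" --pt "0 0 0" --pt "0 0 0" --pt "0 0 0" --pt "0 0 0" --yaw '[0.9,1.8,2.7,3.6,4.5]'

```text
time_s: 14.65
position: [0.6496, -0.1002, 0.244]
orientation: [[-0.084, 0.996, -0.001], [0.996, 0.084, -0.0], [0.0, -0.001, -1.0]]
wrist_force: [-0.5, 0.4, -0.9]
width: 0.0385
grasp_force: 64.4
```

Request:
arm_command --hand '[-1,-1,-1,-1]' --pt "0 0 0" --pt "0 0 0" --pt "0 0 0" --pt "0 0 0" --yaw '[0.9,1.5,1.7,1.7]'

```text
time_s: 15.15
position: [0.65, -0.1001, 0.2444]
orientation: [[0.205, 0.979, -0.001], [0.979, -0.205, -0.0], [-0.0, -0.001, -1.0]]
wrist_force: [-0.3, -0.7, -0.8]
width: 0.0382
grasp_force: 64.4
```

```bash
python3 tilt.py +10
```

```text
t 15.15 pos [ 0.65   -0.1001  0.2444] R [[0.2047, 0.9788, -0.0006], [0.9788, -0.2047, -0.0001], [-0.0003, -0.0006, -1.0]] F [-0.3 -0.7 -0.8]
top n 2363 deg 23.24 y-slope deg 0.17 width 15.12 y range [-16.9  16.8]
tab top centre [ -8.  -23.8] mid x,z in tool [-30.45  28.59]
```

View pics/w10.png

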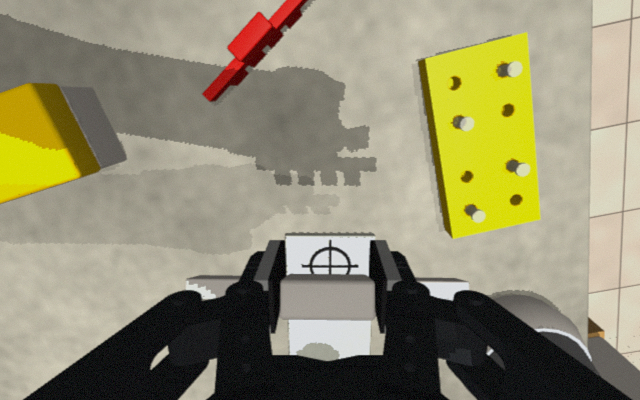

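The wrist view shows the cross at about (330,264), just past the tab, with the plate running down the picture toward the post. The fit gives 23.2°, so I'll cross-check the tilt another way and refine the cross and plate direction.

```bash
python3 - <<'E'
from h import *
M=np.array(cams.camera_model('wrist')['tool_from_camera'])
for tag in '8','9','10':
    f=np.load(f'w{tag}.npz');im,d,K,W=[f[k] for k in('im','d','K','W')]; T=cloud(d,K,M)*1000; V=im.min(2)
    def prof(y0,y1,z0,z1,t):
        k=(abs(T[...,1])>y0)&(abs(T[...,1])<y1)&(T[...,2]>z0)&(T[...,2]<z1)&(abs(T[...,0]+5)<25)&(d>0)&(V>70)
        q=T[k]; b=[(x+.5,np.round(np.median(q[(q[:,0]>x)&(q[:,0]<x+1),2]),1)) for x in range(-30,20) if ((q[:,0]>x)&(q[:,0]<x+1)).sum()>8]
        print(tag,t,[(float(a),float(c)) for a,c in b])
    prof(0,17,-40,-10,'tab'); prof(53,70,0,25,'spine')
f=np.load('w10.npz');im,d,K,W=[f[k] for k in('im','d','K','W')]
print('cross',ray(330,264,K,W,.01).round(4))
# dark ring/cross pixels on plate
g=im[236:280,286:374].max(2); m=(g<90); 
for r in range(0,44,2): print(236+r,''.join('#' if v else '.' for v in m[r,::1]))
E
```

```text
8 tab [(-15.5, -25.4), (-14.5, -25.8), (-13.5, -25.8), (-12.5, -25.4), (-11.5, -25.1), (-10.5, -24.6), (-9.5, -24.2), (-8.5, -23.7), (-7.5, -23.2), (-6.5, -22.8), (-5.5, -22.3), (-4.5, -21.7), (-3.5, -21.2), (-2.5, -20.7), (-1.5, -19.7), (-0.5, -20.2)]
8 spine [(-24.5, 1.2), (-23.5, 1.6), (-22.5, 1.8), (-21.5, 2.6), (-20.5, 2.9), (-19.5, 3.2), (-18.5, 3.8), (-17.5, 4.2), (-16.5, 4.8), (-15.5, 4.9), (-14.5, 5.2), (-12.5, 18.4), (-11.5, 17.9), (-10.5, 18.0), (-9.5, 17.9), (-8.5, 17.8), (-7.5, 17.9), (-6.5, 18.1), (-5.5, 17.8), (-4.5, 17.8), (-3.5, 18.1), (-2.5, 17.9), (-1.5, 18.1), (-0.5, 17.8), (0.5, 17.8), (1.5, 17.8), (2.5, 17.9), (3.5, 17.9), (4.5, 17.9), (5.5, 17.9), (6.5, 17.8), (7.5, 17.8), (8.5, 17.8), (9.5, 17.9), (10.5, 17.9), (11.5, 17.9), (12.5, 17.8), (13.5, 17.9), (14.5, 17.9), (15.5, 17.9), (16.5, 17.8)]
9 tab [(-15.5, -25.8), (-14.5, -26.3), (-13.5, -26.3), (-12.5, -25.9), (-11.5, -25.4), (-10.5, -25.0), (-9.5, -24.6), (-8.5, -24.1), (-7.5, -23.7), (-6.5, -23.2), (-5.5, -22.6), (-4.5, -22.0), (-3.5, -21.6), (-2.5, -21.0), (-1.5, -20.1), (-0.5, -20.3)]
9 spine [(-23.5, 1
[... 2342 characters left out ...]
.....#.................###..................#####
266 ................########################################################...........#####
268 ........................##.................##.................##...................#####
270 .........................##................##.................##...................#####
272 .........................##................##................##....................#####
274 .........................###...............##...............###....................#####
276 #################################################################################..#####
278 ########################################################################################
```

The depth profiles at tags 9 and 10 match, so the comb hasn't slipped. The line from tab centre to spine centre gives about 25.2°, and the top-face slope about 25.5°. Now I'll compute the final shift from the cross at (330,266).

```bash
python3 - <<'E'
from h import *
f=np.load('w10.npz');im,d,K,W=[f[k] for k in('im','d','K','W')]
c=ray(329.8,266.3,K,W,.01); g=im[236:275,282:368].max(2)<90
pts=[]
for r in list(range(4,12))+list(range(17,28))+list(range(32,39)):
    x=np.where(g[r,44:52])[0]
    if 0<len(x)<4: pts.append(ray(282+44+x.mean(),236+r,K,W,.01)[:2])
p=np.array(pts,np.float32); v=cv2.fitLine(p,cv2.DIST_HUBER,0,.001,.001).ravel(); print('cross',c.round(4),'line dir',np.degrees(np.arctan2(v[1],v[0])),len(p))
a=[ray(302,266.3,K,W,.01),ray(357,266.3,K,W,.01)]; e=a[1]-a[0]; print('perp',np.degrees(np.arctan2(e[1],e[0]))+90)
# plate front edge: white->bench
w=im.min(2); 
s=status.observe(); R=np.array(s['orientation']); P=np.array(s['position'])
view=np.r_[(np.array([.6255,-.2305])+c[:2])/2,.204]; tcp=view-R@np.array([-.0313,0,.0285]); print('tcp goal',tcp.round(4),'shift tool mm',(R.T@(tcp-P)*1000).round(1),'x dir',np.degrees(np.arctan2(R[1,0],R[0,0])))
E
```

```text
cross [ 0.6257 -0.2319  0.01  ] line dir 77.484726 25
perp 78.16518810834975
tcp goal [ 0.632  -0.2005  0.2325] shift tool mm [-102.     2.8   12. ] x dir 78.20647290036672
```

Request:
arm_command --hand '[-1,-1,-1,-1,-1]' --pt "-15 0.5 2" --pt "-40 1 5" --pt "-65 2 8" --pt "-85 2.5 10" --pt "-95 2.8 12" --yaw '[0,0.03,0.03,0.03,0.03]'

```text
time_s: 15.82
position: [0.6329, -0.1959, 0.2328]
orientation: [[0.213, 0.977, 0.0], [0.977, -0.213, -0.0], [-0.0, 0.0, -1.0]]
wrist_force: [-0.4, 0.7, -1.0]
width: 0.0384
grasp_force: 64.4
```

Request:
arm_command --hand '[-1,-1,-1,-1,-1]' --pt "-4 0 0" --pt "-7 0 0" --pt "-7 0 0" --pt "-7 0 0" --pt "-7 0 0" --yaw '[0,0,0,0,0]'

```text
time_s: 16.45
position: [0.6322, -0.2001, 0.2329]
orientation: [[0.211, 0.978, 0.0], [0.978, -0.211, 0.0], [0.0, 0.0, -1.0]]
wrist_force: [-0.3, 0.3, -0.8]
width: 0.0385
grasp_force: 64.4
```

```bash
python3 tilt.py +11; python3 - <<'E'
from h import *
o=[]
for n,(y0,y1,x0,x1) in {'scene':(80,230,150,350),'side':(200,350,290,490)}.items():
    im,d,K,W=grab(n); np.savez(n+'11.npz',im=im,d=d,K=K,W=W); o.append(cv2.resize(im[y0:y1,x0:x1],None,fx=2,fy=2,interpolation=2))
    P=cloud(d,K,W); q=P[(d>0)&(im.min(2)>60)]; v=np.array([.6256,-.2312,.204]); f=np.array([np.cos(np.radians(77.85)),np.sin(np.radians(77.85)),0]); s=np.array([-f[1],f[0],0])
    los=f*np.cos(np.radians(25))-np.array([0,0,np.sin(np.radians(25))]); up=np.cross(los,s); up*=np.sign(up[2])
    L=np.stack([(q-v)@los,(q-v)@s,(q-v)@up],1)*1000; k=(abs(L[:,0])<9)&(abs(L[:,1])<75)&(L[:,2]>-34)&(L[:,2]<29); L=L[k]
    print(n,'n',k.sum(),'y range',np.percentile(L[:,1],[1,99]).round(1),'up range',np.percentile(L[:,2],[1,99]).round(1))
    A=np.c_[L[:,1:],np.ones(len(L))]; t=(L[:,2]<8)&(abs(L[:,1])<52); c=np.linalg.lstsq(A[t],L[t,0],rcond=None)[0]; print('teeth plane: slope along length deg',np.degrees(c[0]).round(2),'tilt err deg',np.degrees(c[1]).round(2),'offset',c[2].round(1),t.sum())
cv2.imwrite('pics/c11.png',np.hstack(o))
E
```

```text
t 16.45 pos [ 0.6322 -0.2001  0.2329] R [[0.2105, 0.9776, 0.0001], [0.9776, -0.2105, 0.0001], [0.0002, 0.0001, -1.0]] F [-0.3  0.3 -0.8]
top n 2401 deg 24.59 y-slope deg 0.0 width 15.28 y range [-16.8  16.8]
tab top centre [ -7.8 -23.7] mid x,z in tool [-31.51  28.16]
scene n 90 y range [-71.1  67.9] up range [-30.   28.9]
teeth plane: slope along length deg 1.51 tilt err deg 2.18 offset 2.4 29
side n 625 y range [-67.8  67.6] up range [-30.3  28.5]
teeth plane: slope along length deg 0.72 tilt err deg -1.74 offset -4.2 318
```

View pics/c11.png

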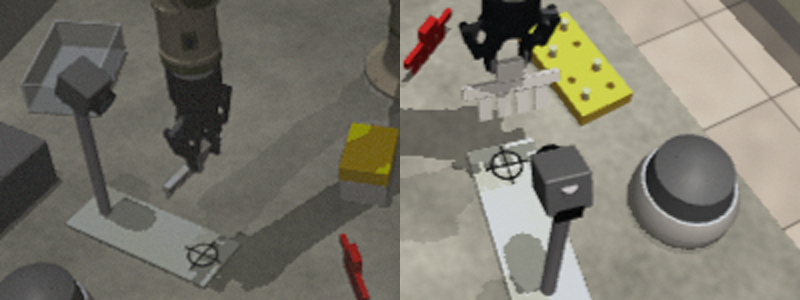

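The scene view shows the comb hanging from the gripper at (195,165), above the plate and clear of the head. The side view shows the four teeth facing the lens at (515,95). Depth puts the tips at −30 mm, the length centred within about 2 mm and the plane offset at about 1 mm, and the wrist fit gives a tilt of 24.6°. The comb is steady, so I'm handing in.

```bash
python3 -c "
from station import robot; print(robot.job_done())"
```

```text
the job is handed in; nothing more can be done
None
```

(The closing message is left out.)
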